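Put the stamp, ink pad and tape back in their own display trays

ROBOT

A 6-joint arm with a two-finger parallel gripper is mounted at the origin on a cart in front of the work surface, level with it; the furniture and walls round the work are solid. World frame = base frame: x ahead of the robot, y to its left, z up, the work surface at z = 0. Lengths are in m, angles in rad, forces in N, time in s.
With the tool pointing down it reaches from about 0.325 to 0.775 m from the base axis. Payload 5.5 kg.
Tool frame: the origin (TCP) lies on the mounting face of the last link; the fingertips stand 182 mm ahead of it and the grasp point (between the pads) lies 163 mm ahead of it; z points along the fingers, y is the direction in which the jaws open and shut (so a half turn about z gives the same grasp; the last joint's range is limited). The gripper opens to 88 mm and grips with 3 to 60 N. Pads are 20 mm wide; open, the fingers measure 115 mm over their backs; the gripper's body (75 mm by 178 mm) begins 61 mm behind the grasp point.
Start: joints at [-1.266, 0.091, 1.231, -0, 1.82, -0.057], TCP at [0.212, -0.561, 0.405] pointing down, gripper open.
Joint ranges: [-2.87, 2.87], [-0.86, 2.18], [0.17, 2.46], [-1.51, 4.65], [0.06, 2.69], [-2.65, 2.65]. Speed limits (rad/s): [2.57, 2.57, 3.01, 3.14, 3.14, 3.14].

INTERFACE

Orientations are given as a unit quaternion [w, x, y, z].
In Python, from cell import arm, optics, job gives the robot as it stands. The module is installed in compiled form; this text tells all that it offers.
- The arm moves only by the tool servo_tool, never from a script. Its argument "commands" is a list of rows, each a list of 7 numbers: the shift along the tool's x, y, z in m, then the turn, a rotation vector about the tool's x, y, z in rad, then the opening, from 0 (shut) to 1 (fully open). In form: [[x, y, z, ax, ay, az, hand], ...]. A call has 1 to 5 rows; each row is the pose to reach, as a shift and turn from the pose commanded when the call began, along the tool's axes at that moment; what a row does not reach only later rows make up. A row lasts 1/10 s, in which the tool goes at most 50 mm and 8.59 degrees, less where a joint would pass 70% of its speed; a pose out of reach is approached as far as the arm can. A call with a gripper value outside its range is refused whole. The fingers move at their own pace and stop on an object; the grip force is fixed at half the most. Time passes only in rows, so rows that repeat a pose let the fingers close. It gives the time, the measured TCP pose, the force and the opening at its end, in the units of the state.
- arm.state(): the state, without advancing time (a new reading comes with each control period).
- optics.camera(name): name is "scene" or "side" or "wrist"; returns a dict with "image" (384x512x3 uint8, blue, green, red), "depth" (384x512 float32, m along the optical axis (not along the pixel's ray), 0 where there is no reading), "K" (3x3 intrinsics, pixels), "R" (3x3) and "t" (3): a world point X has camera coordinates R X + t. Camera axes: x right, y down, z forward; pixel columns grow to the right and rows downward; lengths in m; the calibration is good to about 2 mm. A picture is of the moment at which its call begins.
- job.finish_job(): hands the job in, once; it reports no verdict.
The state is a dict: "clock": time; "joints": joint angles; "qvel": joint speeds; "joint_efforts": joint torques, N m; "position": TCP position; "tool_rot": TCP orientation; "wrist_force": force on the tool from outside, world axes, zero at the start; "moment": the same for the moment, N m; "gripper_width": finger opening in m.
Only numpy, scipy, OpenCV 4.12 (cv2) and the standard library are available. Lean on these libraries where they do the work, as an engineer would, in place of code of your own. Each camera call takes 0.05 s, during which the arm holds its last target. There are 200 camera calls.

TASK

Customers have mixed up the three goods on show: the tape roll, the ink pad and the stamp each sit on another one's display tray. Put each into the wooden tray whose opening is cut for it (tape roll in the round one, ink pad in the rectangular one, stamp upright in the block with the small square hole), right way up and fully down on the floor of the opening; all three are taken, so set one aside on a free spot of the table on the way. Leave the picture box and the flat white pack where they lie.

Things in the scene. Friction and masses are not known exactly. Their poses are not given: they have to be found in the camera images.
- tape_roll: roll of paper tape lying flat, pale top face and golden wound side, a solid disc 51 mm in diameter and 18 mm high. Origin at the centre of its underside, z up. At the start it lies on top of stamp_block, over its hole
- ink_pad: closed flat black ink pad, 69 mm along its x, 76 mm along its y, 20 mm high (lid fixed). Origin at the centre of its underside, z up. At the start it lies on top of tape_tray, over the round opening
- stamp: black pocket stamp standing upright, 23 x 23 mm with slightly waisted sides and 68 mm tall (cap fixed; take it at about mid-height or a little above). Origin at the centre of its underside, x and y square to its faces, z up along it. At the start it stands somewhere inside the opening of pad_tray
- tape_tray: the tape roll's display tray: light wooden board 94 x 94 mm, 13 mm high, fixed to the table, with a round opening 65 mm in diameter in its middle, 7 mm deep, bevelled rim, grey felt floor. Origin under its centre on the table; the opening is centred on it; its floor is at z = 6 mm, its upper face at z = 13 mm. A blank ticket strip marks its -x edge
- pad_tray: the ink pad's display tray: light wooden board 104 mm along its x and 112 mm along its y, 13 mm high, fixed to the table, with a rectangular opening 83 mm (x) by 90 mm (y) in its middle, 7 mm deep, bevelled rim, grey felt floor. Origin under its centre on the table; the opening is centred on it; its floor is at z = 6 mm, its upper face at z = 13 mm. A blank ticket strip marks its -x edge
- stamp_block: the stamp's holder: light wooden block 70 x 70 mm, 26 mm high, fixed to the table, with a square hole 37 x 37 mm in its middle, 20 mm deep, bevelled rim, grey felt floor. Origin under its centre on the table; the hole is centred on it, its sides parallel to the block's x and y; its floor is at z = 6 mm, its upper face at z = 26 mm. A blank ticket strip marks its -x edge
- picture_box: bystander, loose: flat carton with a landscape picture, 70 mm along its x, 105 mm along its y, 25 mm high, lying flat. Origin at the centre of its underside. Not to be moved. (Like cartons stacked at the far right, beyond the long wooden rack, are fixed and out of the way)
- clear_pack: bystander, loose: flat white pack with a printed face, 85 mm along its x, 110 mm along its y, 12 mm high, lying flat behind the three upright clear sticker racks. Origin at the centre of its underside. Not to be moved
- free_spot (a point): point on the table amid a bare patch 110 x 120 mm, handy to set a thing aside (others will do). Fixed things to carry over or pass by: racks with sticker packs 140 mm high at x 0.33..0.52, y 0.04..0.21 m; card boxes 150 mm high at x over 0.64, y 0..0.27 and 170 mm high at x 0.36..0.62, y -0.24..-0.36; pens at x over 0.69, y -0.05..-0.18
Mind the look-alikes: they are no part of the job. There is more than one size of the stamp; the job needs the larger.

How it is judged:
At the end, for the whole second after the job is handed in: tape roll in the round opening, ink pad in the rectangular opening, stamp in the square hole: each within 13 mm of the opening's centre, its underside 3 to 9 mm above the table (the floor of the opening is at 6 mm, the rims at 13 and 26 mm), upright within 0.08 rad, and at rest (horizontal distance between tape_roll and tape_tray below 0.013 m and z of tape_roll in the frame of tape_tray between 0.003 and 0.009 m and angle between each of tape_roll, ink_pad, stamp's own z axis and vertical below 0.08 rad and linear speed of each of tape_roll, ink_pad, stamp below 0.01 m/s and horizontal distance between ink_pad and pad_tray below 0.013 m and z of ink_pad in the frame of pad_tray between 0.003 and 0.009 m and horizontal distance between stamp and stamp_block below 0.013 m and z of stamp in the frame of stamp_block between 0.003 and 0.009 m); the robot touches nothing.
It fails at once if the picture box is shifted by more than 20 mm (distance of picture_box from where it was at the start of the episode above 0.02 m).
It fails at once if the flat white pack is shifted by more than 20 mm (distance of clear_pack from where it was at the start of the episode above 0.02 m).
It also fails if it takes over 106 s, if anything falls off the work surface, if the arm or the gripper's body presses on something with over 40 N, if the wrist force passes 120 N, or if a joint passes its speed limit or range.

## Working session

There is one attempt and no reset: what is moved stays moved. The work goes in short steps, Python scripts to look and compute and a tool call to move; the robot and the scene stay as the last step left them, time stands still between calls to the robot, and variables do not carry over. Pictures are saved under pics/ and viewed, about 12 in all and at most 16, crops included, and the job is handed in when it is done.

Besides the shell and the picture viewer there is one more tool, called after ">>>" by a JSON object that holds its "name" and its "arguments". servo_tool: Moves the arm, as the interface text tells. Its arguments: {"type":"object","properties":{"commands":{"type":"array"}},"required":["commands"]}

```bash
mkdir -p pics; cat > h.py <<'E'
import numpy as np, cv2
from cell import arm, optics, job
def cam(n, save=None):
    c=optics.camera(n)
    if save: cv2.imwrite('pics/'+save,c['image'])
    np.savez('last_'+n+'.npz',**c)
    return c
def pts(c):
    d=c['depth'];v,u=np.mgrid[:d.shape[0],:d.shape[1]]
    P=np.stack([(u-c['K'][0,2])/c['K'][0,0]*d,(v-c['K'][1,2])/c['K'][1,1]*d,d],-1)
    W=(P-c['t'])@c['R']; W[d==0]=np.nan
    return W
def ray(c,u,v,z):
    r=c['R'].T@np.linalg.inv(c['K'])@np.array([u,v,1.]); o=-c['R'].T@c['t']
    return o+r*(z-o[2])/r[2]
E
python3 - <<'E'
from h import *
s=arm.state(); print({k:np.round(v,3) for k,v in s.items()})
for n in('scene','side','wrist'):
    c=cam(n,n+'0.png'); print(n,np.round(-c['R'].T@c['t'],3),np.round(c['R'][2],2),c['K'][0,0])
a=cv2.imread('pics/scene0.png');cv2.imwrite('pics/scene0b.png',cv2.resize(a,(800,600),interpolation=cv2.INTER_CUBIC))
a=cv2.imread('pics/side0.png');cv2.imwrite('pics/side0b.png',cv2.resize(a,(800,600),interpolation=cv2.INTER_CUBIC))
E
```

```text
{'clock': np.float64(0.0), 'joints': array([-1.266,  0.092,  1.232, -0.   ,  1.82 , -0.057]), 'qvel': array([ 0.001,  0.001, -0.001, -0.001,  0.001,  0.001]), 'joint_efforts': array([ 0.0000e+00, -4.4644e+01, -4.0645e+01,  7.0000e-02,  2.9000e-02,
       -0.0000e+00]), 'position': array([ 0.212, -0.561,  0.404]), 'tool_rot': array([-0.001,  0.984,  0.18 , -0.   ]), 'wrist_force': array([-0.403,  0.267,  0.861]), 'moment': array([-0.053, -0.032,  0.005]), 'gripper_width': np.float64(0.087)}
scene [-0.221  0.62   0.462] [ 0.75 -0.51 -0.43] 372.84038437633865
side [1.212 0.027 0.807] [-0.7   0.12 -0.71] 438.0621179516332
wrist [ 0.289 -0.532  0.383] [-0.28 -0.1  -0.95] 277.5426425341737
```

View pics/scene0b.png

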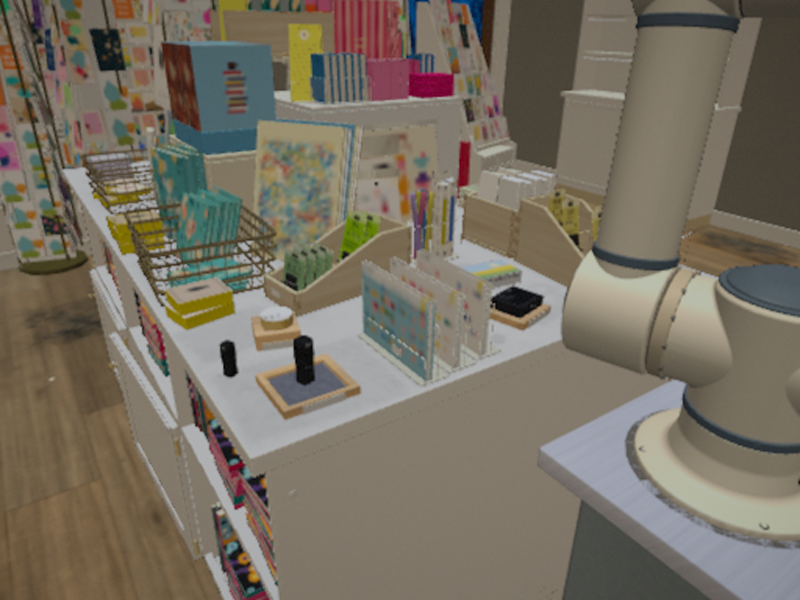

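View pics/side0b.png

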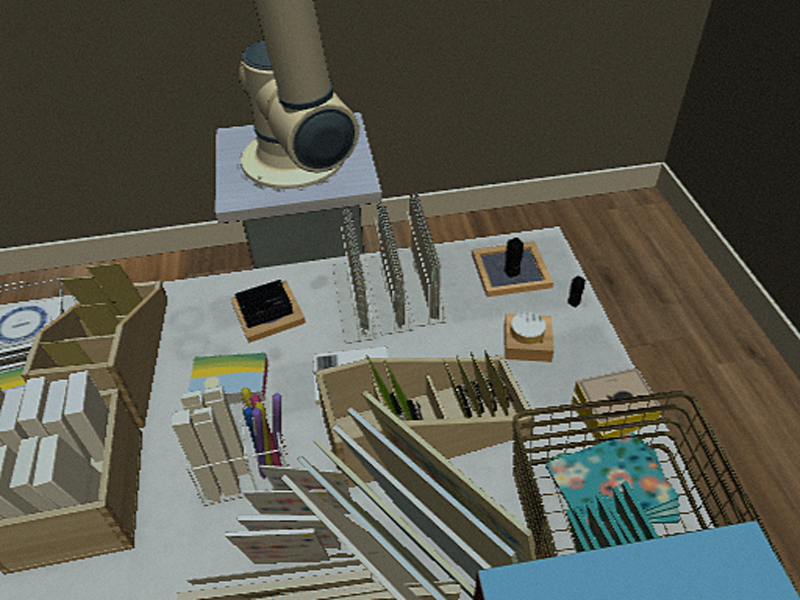

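Side view (800×600 pixels): the ink pad is on tape_tray at (268,305), the tape roll on stamp_block at (528,328), and a tall stamp in pad_tray at (513,258). A shorter stamp stands loose at (577,290). The picture box is at (228,372), and the white pack is behind the racks at (350,360). Next I'll build a top-down map.

```bash
cat > ortho.py <<'E'
from h import *
def ortho(names,x0,x1,y0,y1,s):
    H=int((x1-x0)*s);W=int((y1-y0)*s)
    img=np.zeros((H,W,3),np.uint8);z=np.full((H,W),-1.)
    for n in names:
        c=np.load('last_'+n+'.npz');P=pts(c).reshape(-1,3);I=c['image'].reshape(-1,3)
        m=np.isfinite(P[:,2])&(P[:,2]>-.02)&(P[:,2]<.2);P=P[m];I=I[m]
        r=((x1-P[:,0])*s).astype(int);q=((y1-P[:,1])*s).astype(int)
        k=(r>=0)&(r<H)&(q>=0)&(q<W)
        o=np.argsort(P[k,2]);r,q=r[k][o],q[k][o]
        img[r,q]=I[k][o];z[r,q]=P[k,2][o]
    return img,z
E
python3 - <<'E'
from ortho import *
img,z=ortho(['side'],.25,.8,-.3,.45,400)
hm=cv2.applyColorMap(np.uint8(np.clip(z/.08,0,1)*255),cv2.COLORMAP_JET);hm[z<0]=0
img=cv2.resize(img,None,fx=2.5,fy=2.5,interpolation=cv2.INTER_NEAREST)
for y in np.arange(-.3,.45,.1): cv2.putText(img,f'{y:.1f}',(int((.45-y)*1000),12),0,.4,(0,255,255),1);cv2.line(img,(int((.45-y)*1000),0),(int((.45-y)*1000),550),(0,120,120),1)
for x in np.arange(.3,.8,.1): cv2.putText(img,f'{x:.1f}',(0,int((.8-x)*1000)),0,.4,(0,255,255),1);cv2.line(img,(0,int((.8-x)*1000)),(750,int((.8-x)*1000)),(0,120,120),1)
cv2.imwrite('pics/ortho.png',img)
a=cv2.imread('pics/side0.png')[140:250,290:420];cv2.imwrite('pics/crop.png',cv2.resize(a,None,fx=5,fy=5,interpolation=cv2.INTER_CUBIC))
c=np.load('last_side.npz');P=pts(c)
f=.64
for nm,(u,v) in dict(pad=(268,295),roll=(528,322),stampTop=(515,240),small=(577,279),pic=(230,372),table=(200,330)).items():
    u,v=int(u*f),int(v*f);print(nm,np.round(np.nanmedian(P[v-1:v+2,u-1:u+2].reshape(-1,3),0),3))
E
```

```text
pad [ 0.422 -0.065  0.032]
roll [0.571 0.314 0.044]
stampTop [0.42  0.34  0.074]
small [0.508 0.415 0.053]
pic [ 0.564 -0.127  0.025]
table [ 0.446 -0.177 -0.002]
```

View pics/ortho.png

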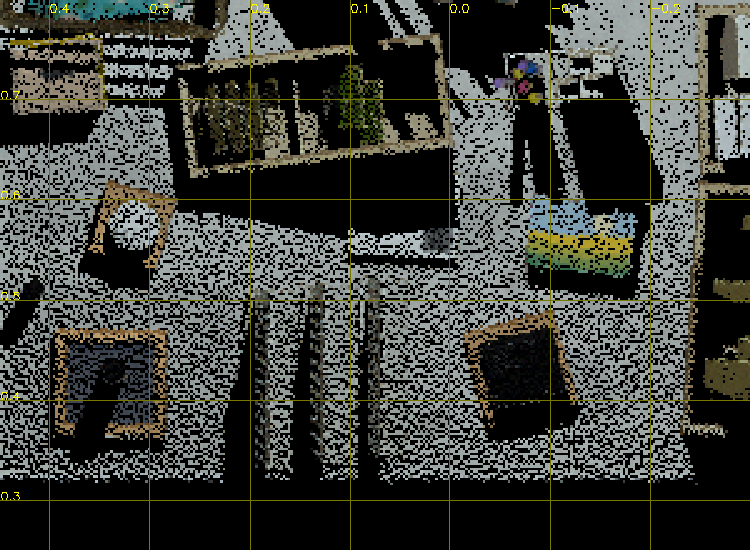

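View pics/crop.png

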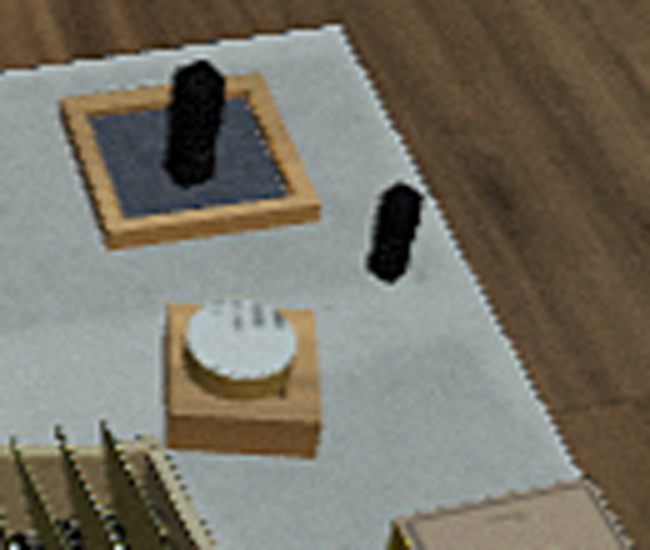

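The large stamp (top at z 0.074) is the one in pad_tray, crop (195,120). The loose one at crop (395,230) tops out at 0.053, so it is the small look-alike. Plan: tape roll aside at about (0.42,-0.17), stamp to the block, pad to its tray, then roll to the round tray. The first move takes the hand above the block.

>>> {"name": "servo_tool", "arguments": {"commands": [[0.161,-0.173,0.019,0,0,0,1],[0.161,-0.173,0.019,0,0,0,1],[0.161,-0.173,0.019,0,0,0,1],[0.161,-0.173,0.019,0,0,0,1],[0.161,-0.173,0.019,0,0,0,1]]}}

```text
clock: 0.65
position: [0.3022, -0.34, 0.3852]
tool_rot: [-0.0, 0.984, 0.18, 0.0]
wrist_force: [0.9, -0.1, 0.8]
gripper_width: 0.0881
```

>>> {"name": "servo_tool", "arguments": {"commands": [[0.161,-0.173,0.019,0,0,0,1],[0.161,-0.173,0.019,0,0,0,1],[0.161,-0.173,0.019,0,0,0,1],[0.161,-0.173,0.019,0,0,0,1],[0.161,-0.173,0.019,0,0,0,1]]}}

```text
clock: 1.15
position: [0.3913, -0.1211, 0.3663]
tool_rot: [-0.0, 0.984, 0.181, 0.0]
wrist_force: [1.1, 0.3, 0.4]
gripper_width: 0.0879
```

>>> {"name": "servo_tool", "arguments": {"commands": [[0.161,-0.173,0.019,0,0,0,1],[0.161,-0.173,0.019,0,0,0,1],[0.161,-0.173,0.019,0,0,0,1],[0.161,-0.173,0.019,0,0,0,1],[0.161,-0.173,0.019,0,0,0,1]]}}

```text
clock: 1.65
position: [0.4807, 0.098, 0.347]
tool_rot: [-0.0, 0.984, 0.181, -0.0]
wrist_force: [1.0, -0.2, 0.4]
gripper_width: 0.0879
```

>>> {"name": "servo_tool", "arguments": {"commands": [[0.161,-0.173,0.019,0,0,0,1],[0.161,-0.173,0.019,0,0,0,1],[0.161,-0.173,0.019,0,0,0,1],[0.161,-0.173,0.019,0,0,0,1],[0.161,-0.173,0.019,0,0,0,1]]}}

```text
clock: 2.15
position: [0.57, 0.3168, 0.3273]
tool_rot: [-0.0, 0.984, 0.181, -0.001]
wrist_force: [0.2, 0.0, -0.1]
gripper_width: 0.0881
```

>>> {"name": "servo_tool", "arguments": {"commands": [[0,0,0,0,0,-0.6,1],[0,0,0,0,0,-0.6,1],[0,0,0,0,0,-0.6,1],[0,0,0,0,0,-0.6,1],[0,0,0,0,0,-0.6,1]]}}

```text
clock: 2.65
position: [0.5697, 0.3141, 0.3281]
tool_rot: [-0.0, 0.886, 0.463, -0.0]
wrist_force: [-0.4, -0.7, 0.1]
gripper_width: 0.0878
```

>>> {"name": "servo_tool", "arguments": {"commands": [[0,0,0,0,0,-0.6,1],[0,0,0,0,0,-0.6,1],[0,0,0,0,0,-0.6,1],[0,0,0,0,0,-0.6,1],[0,0,0,0,0,-0.6,1]]}}

```text
clock: 3.15
position: [0.5697, 0.3139, 0.3284]
tool_rot: [-0.0, 0.711, 0.703, -0.0]
wrist_force: [-0.1, -0.4, -0.7]
gripper_width: 0.088
```

```bash
python3 - <<'E'
from h import *
s=arm.state(); print({k:np.round(v,3) for k,v in s.items()})
c=cam('wrist','w1.png');print(np.round(-c['R'].T@c['t'],3),np.round(c['R'],2).tolist())
E
```

```text
{'clock': np.float64(3.15), 'joints': array([0.451, 0.226, 1.217, 0.   , 1.7  , 0.463]), 'qvel': array([-0.002,  0.002, -0.001, -0.   , -0.002,  0.145]), 'joint_efforts': array([ 2.5000e-02, -5.0569e+01, -4.0795e+01,  7.8000e-02, -5.0000e-03,
       -1.6060e+00]), 'position': array([0.57 , 0.314, 0.328]), 'tool_rot': array([-0.   ,  0.711,  0.703, -0.   ]), 'wrist_force': array([-0.123, -0.447, -0.723]), 'moment': array([ 0.013, -0.062, -0.001]), 'gripper_width': np.float64(0.088)}
[0.57  0.396 0.307] [[1.0, -0.01, -0.0], [-0.01, -0.95, 0.3], [-0.0, -0.3, -0.95]]
```

View pics/w1.png

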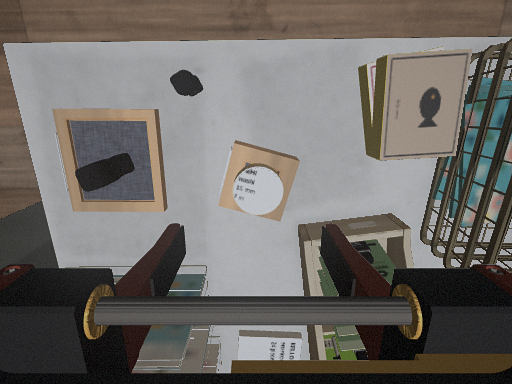

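The wrist view shows pad_tray with the stamp at (105,170), the block with the roll at (258,190), and the small stamp at (185,82). Now I'll measure by depth-height masks.

```bash
cat > meas.py <<'E'
from h import *
def rect(P,m):
    q=(P[m][:,:2]*1000).astype(np.float32)
    r=cv2.minAreaRect(q); return f'n={m.sum()} c=({r[0][0]:.1f},{r[0][1]:.1f}) size=({r[1][0]:.1f},{r[1][1]:.1f}) ang={r[2]:.1f} mean={q.mean(0).round(1)} z={np.median(P[m][:,2])*1000:.1f}'
def big(m):
    n,l,s,_=cv2.connectedComponentsWithStats(m.astype(np.uint8)); return l==1+np.argmax(s[1:,4])
def box(P,x0,x1,y0,y1,z0,z1):
    return (P[...,0]>x0)&(P[...,0]<x1)&(P[...,1]>y0)&(P[...,1]<y1)&(P[...,2]>z0)&(P[...,2]<z1)
E
python3 - <<'E'
from meas import *
c=np.load('last_wrist.npz');P=pts(c);I=c['image'].astype(int)
wood=(I[...,2]-I[...,0]>35)
print('roll',rect(P,big(box(P,.5,.65,.25,.38,.036,.055))))
print('block',rect(P,big(box(P,.5,.65,.25,.38,.019,.032)&wood)))
print('padtray',rect(P,big(box(P,.33,.52,.25,.43,.007,.018)&wood)))
felt=big(box(P,.33,.52,.25,.43,.001,.01)&(I[...,2]<130))
print('felt',rect(P,felt))
print('stamp',rect(P,big(box(P,.33,.52,.25,.43,.062,.085))))
print('stampall',rect(P,big(box(P,.33,.52,.25,.43,.025,.085))))
print('small',rect(P,big(box(P,.45,.55,.38,.45,.04,.085))))
E
```

```text
roll n=1993 c=(574.5,315.9) size=(50.4,50.1) ang=88.3 mean=[573.9 316.9] z=43.2
block n=2176 c=(574.4,318.3) size=(70.5,69.9) ang=74.1 mean=[574.3 327.7] z=24.9
padtray n=3722 c=(416.3,339.6) size=(111.8,105.6) ang=89.3 mean=[415.1 343.4] z=11.8
felt n=4783 c=(415.6,339.4) size=(89.8,84.0) ang=89.1 mean=[417.4 344.6] z=5.7
stamp n=711 c=(426.7,338.4) size=(22.5,21.7) ang=15.1 mean=[428.8 339.2] z=72.5
stampall n=1148 c=(426.9,338.4) size=(22.6,22.3) ang=16.2 mean=[431.4 340.1] z=69.4
small n=451 c=(508.6,417.6) size=(17.2,17.7) ang=26.7 mean=[509.7 417.2] z=51.0
```

>>> {"name": "servo_tool", "arguments": {"commands": [[0.002,0.0045,0.05,0,0,0,1],[0.002,0.0045,0.085,0,0,0,1],[0.002,0.0045,0.105,0,0,0,1],[0.002,0.0045,0.111,0,0,0,1],[0.002,0.0045,0.111,0,0,0,1]]}}

```text
clock: 3.7
position: [0.5741, 0.3158, 0.2168]
tool_rot: [-0.0, 0.711, 0.703, -0.001]
wrist_force: [0.0, 1.0, 0.6]
gripper_width: 0.0881
```

>>> {"name": "servo_tool", "arguments": {"commands": [[0,0,0,0,0,0,0],[0,0,0,0,0,0,0],[0,0,0,0,0,0,0],[0,0,0,0,0,0,0],[0,0,0,0,0,0,0]]}}

```text
clock: 4.2
position: [0.5743, 0.316, 0.2181]
tool_rot: [0.0, 0.71, 0.704, 0.0]
wrist_force: [0.5, 1.0, -0.4]
gripper_width: 0.0513
```

>>> {"name": "servo_tool", "arguments": {"commands": [[0,0,0,0,0,0,0],[0,0,0,0,0,0,0],[0,0,0,0,0,0,0],[0,0,-0.01,0,0,0,0],[0,0,-0.03,0,0,0,0]]}}

```text
clock: 4.7
position: [0.5738, 0.3157, 0.2458]
tool_rot: [-0.001, 0.71, 0.704, -0.002]
wrist_force: [0.2, 0.6, 0.1]
gripper_width: 0.0486
```

Width dropped from 51.3 to 48.6 mm, so I'll check the grip.

```bash
python3 - <<'E'
from h import *
print(arm.state()['gripper_width'])
a=cam('side')['image'][100:260,260:440];b=cam('wrist')['image']
cv2.imwrite('pics/g1.png',np.hstack([cv2.resize(a,(432,384)),b[:,:360]]))
E
```

```text
0.048648245815777286
```

View pics/g1.png

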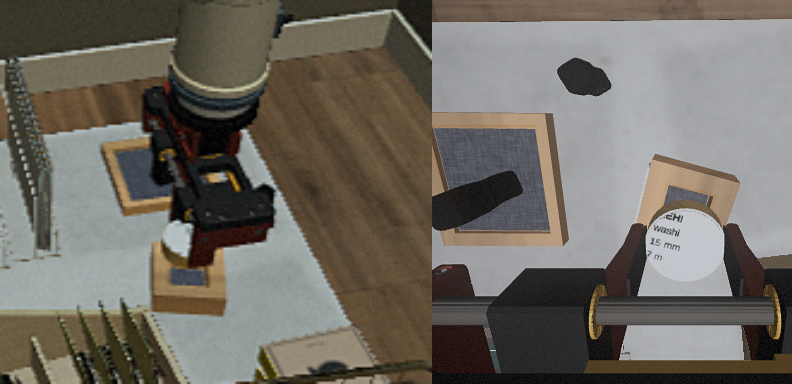

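```bash
python3 - <<'E'
from meas import *
s=arm.state();print(s['position'],s['gripper_width'])
c=np.load('last_wrist.npz');P=pts(c);I=c['image'].astype(int)
m=big(box(P,.5,.65,.25,.40,.055,.085)&(I.min(-1)>110))
print(rect(P,m))
q=P[m];A=np.c_[q[:,:2]-q[:,:2].mean(0),np.ones(len(q))];k=np.linalg.lstsq(A,q[:,2],rcond=None)[0];print(k)
E
```

```text
[0.57489277 0.31624598 0.25131777] 0.04890871613976668
n=4528 c=(574.7,315.7) size=(51.4,48.5) ang=89.4 mean=[575. 317.] z=76.9
[0.00116822 0.00055179 0.07685466]
```

The grip is fine: the roll is level and centred at (574.7,315.7). Carrying it to the spot.

>>> {"name": "servo_tool", "arguments": {"commands": [[0,0,-0.03,0,0,0,0],[0,0,-0.06,0,0,0,0],[0,0,-0.09,0,0,0,0],[0,0,-0.115,0,0,0,0],[0,0,-0.125,0,0,0,0]]}}

```text
clock: 5.3
position: [0.5743, 0.316, 0.3757]
tool_rot: [0.001, 0.71, 0.704, 0.002]
wrist_force: [0.2, 0.5, -0.1]
gripper_width: 0.0483
```

>>> {"name": "servo_tool", "arguments": {"commands": [[-0.015,-0.005,0,0,0,0,0],[-0.045,-0.014,0,0,0,0,0],[-0.085,-0.026,0,0,0,0,0],[-0.125,-0.038,0,0,0,0,0],[-0.163,-0.05,0,0,0,0,0]]}}

```text
clock: 5.8
position: [0.5221, 0.152, 0.3709]
tool_rot: [-0.0, 0.71, 0.704, -0.001]
wrist_force: [0.7, -0.5, 0.2]
gripper_width: 0.0486
```

>>> {"name": "servo_tool", "arguments": {"commands": [[-0.035,-0.01,0,0,0,0,0],[-0.07,-0.02,0,0,0,0,0],[-0.105,-0.03,0,0,0,0,0],[-0.14,-0.04,0,0,0,0,0],[-0.173,-0.05,0,0,0,0,0]]}}

```text
clock: 6.3
position: [0.4706, -0.0205, 0.3713]
tool_rot: [-0.001, 0.71, 0.704, -0.0]
wrist_force: [1.1, -1.0, -0.0]
gripper_width: 0.0489
```

>>> {"name": "servo_tool", "arguments": {"commands": [[-0.038,-0.012,0,0,0,0,0],[-0.078,-0.026,0,0,0,0,0],[-0.118,-0.038,0,0,0,0,0],[-0.142,-0.046,0,0,0,0,0],[-0.152,-0.05,0,0,0,0,0]]}}

```text
clock: 6.8
position: [0.4191, -0.1725, 0.3713]
tool_rot: [-0.001, 0.711, 0.703, -0.0]
wrist_force: [0.8, 0.5, 0.2]
gripper_width: 0.0486
```

>>> {"name": "servo_tool", "arguments": {"commands": [[0,0,0.01,0,0,0,0],[0,0,0.03,0,0,0,0],[0,0,0.06,0,0,0,0],[0,0,0.07,0,0,0,0],[0,0,0.07,0,0,0,0]]}}

```text
clock: 7.3
position: [0.4198, -0.1695, 0.3002]
tool_rot: [-0.002, 0.71, 0.704, -0.001]
wrist_force: [0.6, -0.2, -0.5]
gripper_width: 0.0485
```

```bash
python3 - <<'E'
from h import *
c=cam('wrist','w2.png');s=arm.state(); print(s['position'],s['tool_rot'],s['gripper_width'])
E
```

```text
[ 0.42006395 -0.16981526  0.30200339] [-8.73299660e-04  7.09804168e-01  7.04398504e-01 -1.69083064e-04] 0.04853817364997055
```

View pics/w2.png

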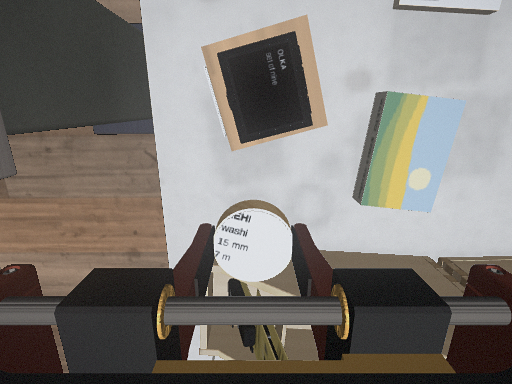

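The view shows the ink pad on tape_tray at (268,85), the picture box at (405,150), and the rack just behind the held roll. I'll measure these and the rack clearance.

```bash
python3 - <<'E'
from meas import *
c=np.load('last_wrist.npz');P=pts(c);I=c['image'].astype(int)
wood=(I[...,2]-I[...,0]>35)
pad=big(box(P,.3,.52,-.13,.02,.025,.045)&(I.max(-1)<110))
print('pad',rect(P,pad))
print('tray',rect(P,big(box(P,.33,.52,-.15,.02,.007,.018)&wood)))
print('pic',rect(P,big(box(P,.48,.65,-.22,-.05,.018,.03))))
ob=box(P,.33,.53,-.3,-.12,.02,.11); q=P[ob]
for y in np.arange(-.30,-.12,.02):
    k=q[(q[:,1]>=y)&(q[:,1]<y+.02)]; print(round(y,2),len(k),k.min(0).round(3) if len(k) else '',k.max(0).round(3) if len(k) else '')
c=np.load('last_side.npz');P=pts(c)
c=cam('side');P=np.load('last_side.npz') and pts(c)
E
python3 - <<'E'
from ortho import *
img,z=ortho(['side','wrist'],.3,.6,-.3,-.1,200)
for r in range(0,60,4): print(round(.6-r/200,2),' '.join('%4d'%(1000*v) for v in z[r,::2]))
E
```

```text
pad n=7303 c=(430.3,-73.4) size=(67.5,75.5) ang=14.0 mean=[430.1 -71.8] z=31.4
tray n=3984 c=(431.2,-69.8) size=(93.9,93.9) ang=14.7 mean=[431.7 -61.3] z=12.0
pic n=8973 c=(563.5,-130.4) size=(105.2,71.2) ang=83.1 mean=[ 562.6 -127.1] z=24.2
-0.3 580 [ 0.371 -0.3    0.02 ] [ 0.45  -0.28   0.106]
-0.28 744 [ 0.37 -0.28  0.02] [ 0.428 -0.26   0.11 ]
-0.26 520 [ 0.372 -0.26   0.02 ] [ 0.53 -0.24  0.11]
-0.24 842 [ 0.377 -0.24   0.024] [ 0.458 -0.232  0.083]
-0.22 0  
-0.2 0  
-0.18 150 [ 0.395 -0.179  0.02 ] [ 0.53  -0.16   0.108]
-0.16 179 [ 0.397 -0.16   0.02 ] [ 0.53 -0.14  0.11]
-0.14 78 [ 0.527 -0.14   0.02 ] [ 0.53  -0.12   0.026]
0.6   25   25   25   25   24   24   23 -1000 -1000 -1000    0    0    0    0    0  139 -1000 -1000  134 -1000
0.58   25   25   25   25   25   26   25   25   25    0    0   -1    0    0    0  138 -1000 -1000 -1000  147
0.56   25   25   25   25   25   25   25   25   25    0    0    0    0    0  122  137 -1000 -1000 -1000 -1000
0.54   25   25   25   26   25   25   25   25   24    0    0    0    0    0   31  132 -1000 -1000 -1000 -1000
0.52    0    0    0   
[... 462 characters left out ...]
28    0   -1   -1    1   76 -1000  151  153  146   78
0.42   33   32   12    0  125  127  126  126  126  126    0    0    0    0   63   60   76   89   88   84
0.4   13   13   13    0    0  125  126  126  126    0    0    0    0   49   51 -1000   46   38 -1000   60
0.38    0    0    0    1    0    0    0    0    0    0    0    0    0   44   45   35    8    8    8    8
0.36    0    0    0    0    0    0    0    0    0    0    0    0    1    0 -1000 -1000 -1000 -1000 -1000 -1000
0.34    0    0    0    0    0    0    0    0    0    0    0    0    0    0    0 -1000 -1000 -1000 -1000 -1000
0.32   -3   -3   -3   -4   -4   -3   -4   -3   -4   -4   -3   -4   -2   -4   -3 -1000 -1000 -1000 -1000 -1000
```

>>> {"name": "servo_tool", "arguments": {"commands": [[0,0,0.04,0,0,0,0],[0,0,0.08,0,0,0,0],[0,0,0.1,0,0,0,0],[0,0,0.107,0,0,0,0],[0,0,0.108,0,0,0,0]]}}

```text
clock: 7.9
position: [0.4202, -0.1707, 0.1953]
tool_rot: [0.0, 0.71, 0.704, 0.0]
wrist_force: [-0.5, -0.0, 0.9]
gripper_width: 0.0482
```

>>> {"name": "servo_tool", "arguments": {"commands": [[0,0,0,0,0,0,0.5],[0,0,0,0,0,0,1],[0,0,0,0,0,0,1],[0,0,0,0,0,0,1],[0,0,0,0,0,0,1]]}}

```text
clock: 8.4
position: [0.42, -0.1707, 0.1951]
tool_rot: [0.0, 0.71, 0.704, 0.0]
wrist_force: [-0.3, 0.4, -0.7]
gripper_width: 0.0771
```

>>> {"name": "servo_tool", "arguments": {"commands": [[0,0,-0.01,0,0,0,1],[0,0,-0.05,0,0,0,1],[0,0,-0.1,0,0,0,1],[0,0,-0.15,0,0,0,1],[0,0,-0.178,0,0,0,1]]}}

```text
clock: 8.9
position: [0.4196, -0.1706, 0.3783]
tool_rot: [0.003, 0.71, 0.704, 0.001]
wrist_force: [0.7, -0.2, 0.1]
gripper_width: 0.0879
```

```bash
python3 - <<'E'
from meas import *
c=cam('wrist');s=arm.state(); print(s['position'],s['tool_rot'],s['gripper_width'])
P=pts(c);I=c['image'].astype(int)
print('roll',rect(P,big(box(P,.36,.48,-.23,-.12,.010,.03)&(I.min(-1)>110))))
E
```

```text
[ 0.41977418 -0.17065061  0.38212267] [0.00561861 0.71027426 0.70389995 0.0019415 ] 0.08784063492013415
roll n=1244 c=(420.3,-171.0) size=(49.4,50.6) ang=89.5 mean=[ 420.6 -170.7] z=17.2
```

>>> {"name": "servo_tool", "arguments": {"commands": [[0.02,0,0,0,0,0,1],[0.06,0.001,0,0,0,0,1],[0.1,0.001,0,0,0,0,1],[0.14,0.001,0,0,0,0,1],[0.18,0.001,0,0,0,0,1]]}}

```text
clock: 9.45
position: [0.422, 0.0107, 0.3732]
tool_rot: [0.0, 0.71, 0.704, 0.0]
wrist_force: [0.5, 0.7, -0.1]
gripper_width: 0.0878
```

>>> {"name": "servo_tool", "arguments": {"commands": [[0.04,0,0,0,0,0,1],[0.08,0.001,0,0,0,0,1],[0.12,0.001,0,0,0,0,1],[0.16,0.001,0,0,0,0,1],[0.2,0.001,0,0,0,0,1]]}}

```text
clock: 9.95
position: [0.4248, 0.2109, 0.3732]
tool_rot: [0.0, 0.71, 0.704, 0.0]
wrist_force: [-0.1, -1.0, 0.2]
gripper_width: 0.0878
```

>>> {"name": "servo_tool", "arguments": {"commands": [[0.04,0,0,0,0,-0.07,1],[0.08,0,0.01,0,0,-0.14,1],[0.11,0,0.03,0,0,-0.21,1],[0.129,0,0.05,0,0,-0.279,1],[0.129,0,0.05,0,0,-0.279,1]]}}

```text
clock: 10.45
position: [0.4256, 0.3398, 0.3191]
tool_rot: [-0.001, 0.604, 0.797, -0.003]
wrist_force: [0.0, -0.3, -0.2]
gripper_width: 0.0878
```

```bash
python3 - <<'E'
from meas import *
c=cam('wrist','w3.png');s=arm.state(); print(s['position'],s['tool_rot'],s['gripper_width'],s['joints'])
P=pts(c)
print('stamp',rect(P,big(box(P,.37,.48,.28,.4,.065,.085))))
print('padtray',rect(P,big(box(P,.33,.52,.25,.43,.007,.018)&(c['image'][...,2].astype(int)-c['image'][...,0]>35))))
E
```

```text
[0.42596519 0.33873897 0.32109863] [-4.96658430e-04  6.05260163e-01  7.96025264e-01 -1.91494185e-03] 0.08783993837191531 [ 6.09379975e-01 -5.78531728e-02  1.52878458e+00 -2.28824638e-04
  1.67461130e+00  3.38748667e-01]
stamp n=596 c=(425.2,338.7) size=(21.2,21.1) ang=15.2 mean=[425.2 339.6] z=72.5
padtray n=3759 c=(416.4,339.9) size=(112.5,104.1) ang=89.0 mean=[415.8 343.6] z=11.7
```

View pics/w3.png

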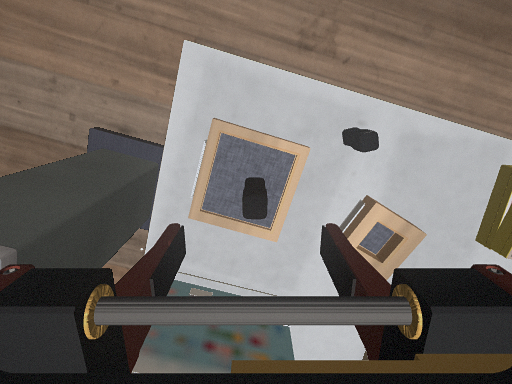

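The stamp is aligned between the open jaws at (255,200). Descending and gripping.

>>> {"name": "servo_tool", "arguments": {"commands": [[0,0.0,0.04,0,0,0,1],[0,0,0.08,0,0,0,1],[0,0,0.1,0,0,0,1],[0,0,0.107,0,0,0,1],[0,0,0.107,0,0,0,0.6]]}}

```text
clock: 11.0
position: [0.4268, 0.3375, 0.2163]
tool_rot: [0.0, 0.606, 0.795, 0.0]
wrist_force: [0.5, -0.9, -0.6]
gripper_width: 0.0828
```

>>> {"name": "servo_tool", "arguments": {"commands": [[0,0,0,0,0,0,0],[0,0,0,0,0,0,0],[0,0,0,0,0,0,0],[0,0,0,0,0,0,0],[0,0,0,0,0,0,0]]}}

```text
clock: 11.5
position: [0.4265, 0.3383, 0.216]
tool_rot: [0.0, 0.605, 0.796, 0.0]
wrist_force: [0.5, 0.6, 0.4]
gripper_width: 0.0432
```

>>> {"name": "servo_tool", "arguments": {"commands": [[0,0,0,0,0,0,0],[0,0,0,0,0,0,0],[0,0,0,0,0,0,0],[0,0,0,0,0,0,0],[0,0,-0.01,0,0,0,0]]}}

```text
clock: 12.0
position: [0.426, 0.338, 0.2243]
tool_rot: [-0.001, 0.606, 0.796, -0.002]
wrist_force: [-0.4, 0.3, -0.6]
gripper_width: 0.0227
```

>>> {"name": "servo_tool", "arguments": {"commands": [[0,0,-0.03,0,0,0,0],[0,0,-0.06,0,0,0,0],[0,0,-0.09,0,0,0,0],[0,0,-0.097,0,0,0,0],[0,0,-0.097,0,0,0,0]]}}

```text
clock: 12.5
position: [0.4266, 0.3384, 0.3243]
tool_rot: [0.001, 0.606, 0.796, 0.002]
wrist_force: [0.6, -0.3, -0.4]
gripper_width: 0.0224
```

```bash
python3 - <<'E'
from meas import *
c=cam('wrist','w4.png');s=arm.state(); print(s['position'],s['tool_rot'],s['gripper_width'])
P=pts(c)
m=big(box(P,.37,.48,.28,.4,.165,.2)&(c['image'].max(-1)<70));print('stamp',rect(P,m))
c=cam('side');cv2.imwrite('pics/s4.png',cv2.resize(c['image'][60:220,270:420],None,fx=3,fy=3))
E
```

```text
[0.42643853 0.33824743 0.32229964] [2.67094902e-05 6.05511554e-01 7.95836511e-01 6.97793784e-05] 0.022461975781165332
stamp n=3738 c=(426.4,339.6) size=(45.7,23.7) ang=15.4 mean=[425.1 344.9] z=181.4
```

View pics/w4.png

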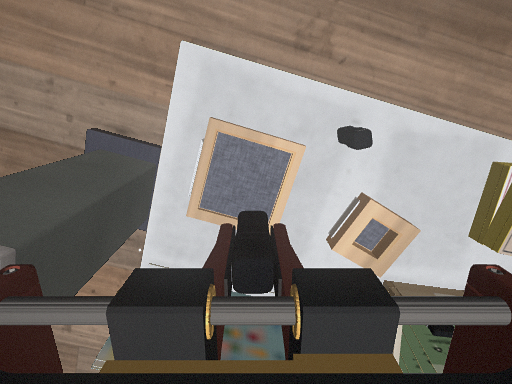

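>>> {"name": "servo_tool", "arguments": {"commands": [[-0.009,0.02,0,0,0,0.1,0],[-0.026,0.06,0,0,0,0.23,0],[-0.043,0.1,0,0,0,0.36,0],[-0.0588,0.1373,0,0,0,0.47,0],[-0.0588,0.1373,0,0,0,0.546,0]]}}

```text
clock: 13.1
position: [0.5781, 0.3165, 0.3166]
tool_rot: [-0.0, 0.8, 0.6, -0.004]
wrist_force: [-0.5, 0.0, -0.7]
gripper_width: 0.0227
```

>>> {"name": "servo_tool", "arguments": {"commands": [[0,0,0.03,0,0,0,0],[0,0,0.05,0,0,0,0],[0,0,0.05,0,0,0,0],[0,0,0.05,0,0,0,0]]}}

```text
clock: 13.5
position: [0.5742, 0.3181, 0.2708]
tool_rot: [-0.0, 0.798, 0.603, -0.002]
wrist_force: [-0.2, -0.1, 0.0]
gripper_width: 0.0226
```

```bash
python3 - <<'E'
from meas import *
c=cam('wrist','w5.png');s=arm.state(); print(s['position'],s['tool_rot'],s['gripper_width'])
P=pts(c);I=c['image'].astype(int)
print('block',rect(P,big(box(P,.5,.65,.25,.38,.019,.032)&(I[...,2]-I[...,0]>35))))
print('stamp',rect(P,big(box(P,.5,.65,.25,.38,.115,.14)&(I.max(-1)<70))))
c=cam('side');P=pts(c);I=c['image'].astype(int)
print('block side',rect(P,big(box(P,.5,.65,.25,.38,.019,.032)&(I[...,2]-I[...,0]>35))))
E
```

```text
[0.5744174  0.31825179 0.27258862] [-7.89625369e-05  7.97628192e-01  6.03149393e-01 -2.67486006e-04] 0.02257416400743469
block n=3427 c=(574.6,318.8) size=(69.9,70.1) ang=74.0 mean=[578.3 330.4] z=24.8
stamp n=3213 c=(573.5,318.7) size=(23.9,45.9) ang=74.6 mean=[574.8 323.6] z=127.8
block side n=534 c=(575.7,317.2) size=(69.8,72.1) ang=74.0 mean=[579.3 316.6] z=25.7
```

View pics/w5.png

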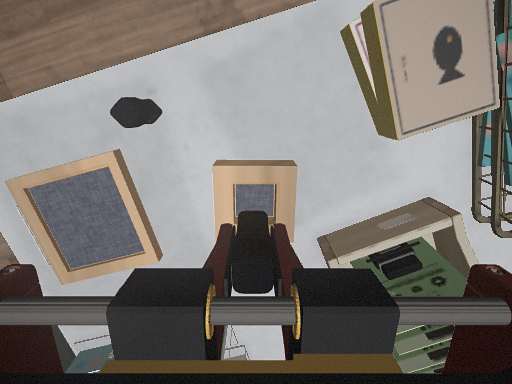

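The stamp is aligned over the square hole at (255,200). Lowering.

>>> {"name": "servo_tool", "arguments": {"commands": [[0,0,0.02,0,0,0,0],[0,0,0.035,0,0,0,0],[0,0,0.047,0,0,0,0],[0,0,0.055,0,0,0,0],[0,0,0.055,0,0,0,0]]}}

```text
clock: 14.1
position: [0.5743, 0.3182, 0.2167]
tool_rot: [-0.0, 0.798, 0.603, -0.001]
wrist_force: [-0.1, -0.6, -1.1]
gripper_width: 0.0225
```

>>> {"name": "servo_tool", "arguments": {"commands": [[0,0,0,0,0,0,0.3],[0,0,0,0,0,0,0.5],[0,0,0,0,0,0,0.7],[0,0,0,0,0,0,0.8],[0,0,0,0,0,0,0.8]]}}

```text
clock: 14.6
position: [0.5745, 0.3182, 0.2179]
tool_rot: [0.0, 0.798, 0.603, 0.0]
wrist_force: [-0.3, -0.3, -0.7]
gripper_width: 0.0549
```

>>> {"name": "servo_tool", "arguments": {"commands": [[0,0,-0.02,0,0,0,1],[0,0,-0.05,0,0,0,1],[0,0,-0.1,0,0,0,1],[0,0,-0.14,0,0,0,1],[0,0,-0.155,0,0,0,1]]}}

```text
clock: 15.1
position: [0.5744, 0.3182, 0.379]
tool_rot: [0.001, 0.798, 0.603, 0.004]
wrist_force: [0.4, -0.1, 0.8]
gripper_width: 0.0879
```

```bash
python3 - <<'E'
from meas import *
c=cam('wrist');s=arm.state(); print(s['position'],s['tool_rot'],s['gripper_width'])
P=pts(c)
print('stamp',rect(P,big(box(P,.5,.65,.25,.38,.066,.09))))
c=cam('side');P=pts(c)
print('stamp side',rect(P,big(box(P,.5,.65,.25,.38,.05,.09)&(c['image'].max(-1)<90))))
cv2.imwrite('pics/s5.png',cv2.resize(c['image'][130:260,270:420],None,fx=4,fy=4))
E
```

```text
[0.574452   0.31821005 0.37944632] [0.00086661 0.79764484 0.60310966 0.00454968] 0.08794507821049573
stamp n=384 c=(573.4,318.8) size=(20.6,20.6) ang=74.0 mean=[573.6 319.3] z=72.5
stamp side n=129 c=(575.0,316.4) size=(21.4,24.5) ang=77.5 mean=[578.9 315.3] z=71.0
```

View pics/s5.png

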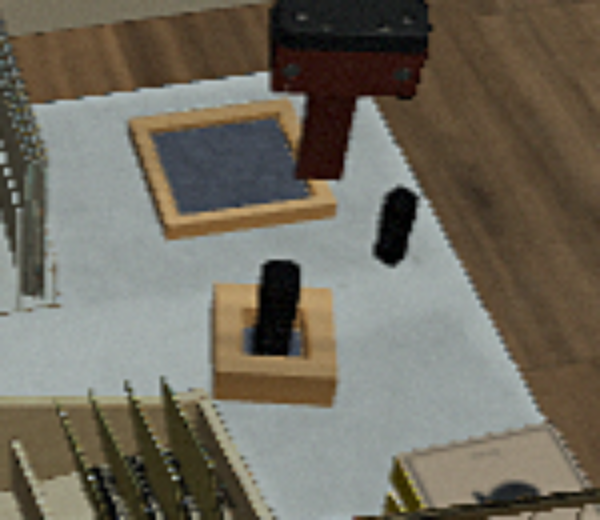

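The stamp is upright in the block, with its top at 72.5 mm. Next is the ink pad.

>>> {"name": "servo_tool", "arguments": {"commands": [[-0.02,-0.002,0,0,0,0,1],[-0.055,-0.004,0,0,0,0,1],[-0.095,-0.007,0,0,0,0,1],[-0.135,-0.0105,0,0,0,0,1],[-0.175,-0.0135,0,0,0,0,1]]}}

```text
clock: 15.7
position: [0.513, 0.1523, 0.3689]
tool_rot: [-0.001, 0.798, 0.603, -0.002]
wrist_force: [-0.0, -0.3, 0.7]
gripper_width: 0.0876
```

>>> {"name": "servo_tool", "arguments": {"commands": [[-0.04,-0.003,0,0,0,-0.05,1],[-0.08,-0.0065,0,0,0,-0.15,1],[-0.12,-0.0095,0,0,0,-0.25,1],[-0.16,-0.0125,0,0,0,-0.35,1],[-0.195,-0.015,0,0,0,-0.4,1]]}}

```text
clock: 16.2
position: [0.4453, -0.0315, 0.3693]
tool_rot: [-0.002, 0.661, 0.751, -0.001]
wrist_force: [0.0, 0.0, 0.3]
gripper_width: 0.088
```

```bash
python3 - <<'E'
from h import *
s=arm.state();q=s['tool_rot'];yaw=2*np.arctan2(q[2],q[1]);p=s['position']
d=np.array([.4303,-.0735])-p[:2];print(p,yaw,'turn',-(np.radians(104)-yaw),'dx',d@[np.cos(yaw),np.sin(yaw)],'dy',d@[np.sin(yaw),-np.cos(yaw)])
E
```

```text
[ 0.44528813 -0.03152375  0.36933613] 1.6979406915310051 turn -0.11720173054309768 dx -0.039736892729532784 dy -0.020189820766807247
```

>>> {"name": "servo_tool", "arguments": {"commands": [[-0.025,-0.012,0.02,0,0,-0.06,1],[-0.041,-0.021,0.05,0,0,-0.117,1],[-0.041,-0.021,0.06,0,0,-0.117,1],[-0.041,-0.021,0.06,0,0,-0.117,1],[-0.041,-0.021,0.06,0,0,-0.117,1]]}}

```text
clock: 16.7
position: [0.4307, -0.0726, 0.3124]
tool_rot: [-0.001, 0.617, 0.787, -0.0]
wrist_force: [0.6, -0.2, 0.4]
gripper_width: 0.0878
```

```bash
python3 - <<'E'
from meas import *
c=cam('wrist','w6.png');s=arm.state();q=s['tool_rot'];yaw=2*np.arctan2(q[2],q[1]);p=s['position']
P=pts(c);I=c['image'].astype(int)
m=big(box(P,.33,.52,-.15,.02,.025,.045)&(I.max(-1)<110));print('pad',rect(P,m))
print('tray',rect(P,big(box(P,.33,.52,-.15,.02,.007,.018)&(I[...,2]-I[...,0]>35))))
print(p,np.degrees(yaw))
E
```

```text
pad n=4854 c=(430.1,-72.8) size=(67.2,75.6) ang=14.3 mean=[429.5 -70.8] z=31.3
tray n=2852 c=(431.3,-69.8) size=(94.0,94.3) ang=14.8 mean=[430.2 -54.1] z=11.9
[ 0.43090039 -0.07254109  0.31323645] 103.83402379241147
```

View pics/w6.png

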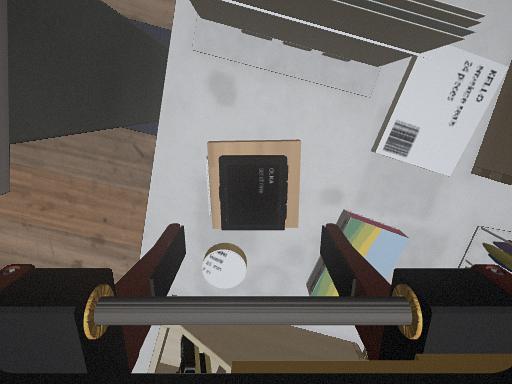

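The jaws straddle the pad (250,190) squarely. Descending and gripping its upper half.

>>> {"name": "servo_tool", "arguments": {"commands": [[0,0,0.04,0,0,0,1],[0,-0.0008,0.08,0,0,0,1],[0,-0.0008,0.1,0,0,0,1],[0,-0.0008,0.1085,0,0,0,1],[0,-0.0008,0.1085,0,0,0,1]]}}

```text
clock: 17.25
position: [0.43, -0.0729, 0.2042]
tool_rot: [-0.0, 0.617, 0.787, -0.0]
wrist_force: [-0.1, -0.3, 0.7]
gripper_width: 0.0877
```

>>> {"name": "servo_tool", "arguments": {"commands": [[0,0,0,0,0,0,0.4],[0,0,0,0,0,0,0],[0,0,0,0,0,0,0],[0,0,0,0,0,0,0],[0,0,0,0,0,0,0]]}}

```text
clock: 17.75
position: [0.4301, -0.0736, 0.2055]
tool_rot: [0.001, 0.617, 0.787, 0.001]
wrist_force: [-1.3, 1.4, 6.4]
gripper_width: 0.0649
```

>>> {"name": "servo_tool", "arguments": {"commands": [[0,0,0,0,0,0,0],[0,0,-0.01,0,0,0,0],[0,0,-0.03,0,0,0,0],[0,0,-0.04,0,0,0,0],[0,0,-0.04,0,0,0,0]]}}

```text
clock: 18.25
position: [0.4301, -0.0736, 0.246]
tool_rot: [0.001, 0.617, 0.787, 0.001]
wrist_force: [0.0, 0.5, -0.3]
gripper_width: 0.0648
```

```bash
python3 - <<'E'
from meas import *
c=cam('wrist');s=arm.state();q=s['tool_rot'];print(s['position'],s['gripper_width'],s['wrist_force'])
P=pts(c);I=c['image'].astype(int)
m=big(box(P,.33,.52,-.15,.02,.055,.09)&(I.max(-1)<70));print('pad',rect(P,m))
q=P[m];A=np.c_[q[:,:2]-q[:,:2].mean(0),np.ones(len(q))];print(np.linalg.lstsq(A,q[:,2],rcond=None)[0])
E
```

```text
[ 0.42984522 -0.07356073  0.24476147] 0.06460321441417356 [-0.88200033  0.77937085 -0.80965537]
pad n=12614 c=(429.9,-73.0) size=(82.7,75.1) ang=13.7 mean=[429.1 -68.7] z=71.8
[ 0.01065785 -0.02705301  0.07194916]
```

>>> {"name": "servo_tool", "arguments": {"commands": [[0,0,-0.03,0,0,0,0],[0,0,-0.06,0,0,0,0],[0,0,-0.09,0,0,0,0],[0,0,-0.115,0,0,0,0],[0,0,-0.127,0,0,0,0]]}}

```text
clock: 18.8
position: [0.4298, -0.0735, 0.3727]
tool_rot: [0.001, 0.617, 0.787, 0.0]
wrist_force: [0.2, 0.8, -1.6]
gripper_width: 0.0651
```

>>> {"name": "servo_tool", "arguments": {"commands": [[0.015,0.003,0,0,0,0,0],[0.045,0.0095,0,0,0,0,0],[0.08,0.017,0,0,0,0,0],[0.12,0.0255,0,0,0,0,0],[0.16,0.034,0,0,0,0,0]]}}

```text
clock: 19.3
position: [0.4242, 0.0913, 0.3695]
tool_rot: [-0.001, 0.617, 0.787, -0.001]
wrist_force: [1.2, -0.2, -0.7]
gripper_width: 0.0647
```

>>> {"name": "servo_tool", "arguments": {"commands": [[0.035,0.0075,0,0,0,0,0],[0.07,0.015,0,0,0,0,0],[0.105,0.0225,0,0,0,0,0],[0.135,0.0285,0,0,0,0,0],[0.16,0.034,0,0,0,0,0]]}}

```text
clock: 19.8
position: [0.4189, 0.2552, 0.3692]
tool_rot: [-0.001, 0.617, 0.787, -0.001]
wrist_force: [-0.6, -0.0, -1.3]
gripper_width: 0.0648
```

>>> {"name": "servo_tool", "arguments": {"commands": [[0.025,0.005,0,0,0,0.06,0],[0.05,0.01,0,0,0,0.13,0],[0.073,0.015,0.02,0,0,0.2,0],[0.0843,0.0175,0.04,0,0,0.257,0],[0.0843,0.0175,0.05,0,0,0.257,0]]}}

```text
clock: 20.3
position: [0.4156, 0.3405, 0.317]
tool_rot: [-0.001, 0.712, 0.702, -0.003]
wrist_force: [-0.4, -0.1, -0.9]
gripper_width: 0.065
```

>>> {"name": "servo_tool", "arguments": {"commands": [[0,0,0.03,0,0,0,0],[0,0,0.05,0,0,0,0],[0,0,0.05,0,0,0,0],[0,0,0.05,0,0,0,0]]}}

```text
clock: 20.7
position: [0.4163, 0.339, 0.2711]
tool_rot: [0.0, 0.713, 0.702, -0.001]
wrist_force: [-0.1, -0.4, 0.2]
gripper_width: 0.0646
```

```bash
python3 - <<'E'
from meas import *
c=cam('wrist','w7.png');s=arm.state();q=s['tool_rot'];print(s['position'],np.degrees(2*np.arctan2(q[2],q[1])),s['gripper_width'])
P=pts(c);I=c['image'].astype(int)
for a,b in((.09,.12),(.098,.112)):
    m=big(box(P,.33,.52,.25,.43,a,b)&(I.max(-1)<70));print('pad',rect(P,m))
cv2.imwrite('pics/w7.png',c['image'])
E
```

```text
[0.41649524 0.3392166  0.27219317] 89.08980327429546 0.06457247103083487
pad n=12084 c=(415.5,339.7) size=(74.9,68.5) ang=89.0 mean=[415.4 342.9] z=96.9
pad n=194 c=(448.1,339.9) size=(20.8,2.0) ang=83.9 mean=[448.3 340.9] z=105.7
```

View pics/w7.png

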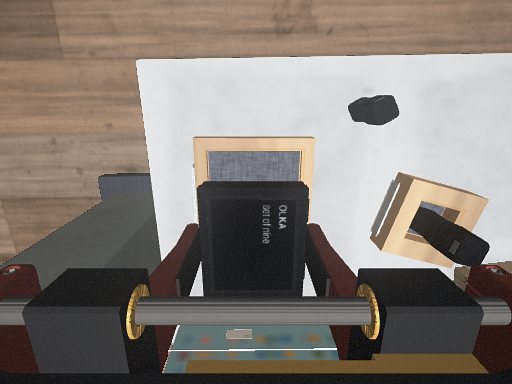

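The pad is over its tray, with centres within 1 mm and the yaw matched. Lowering it.

>>> {"name": "servo_tool", "arguments": {"commands": [[0,0,0.025,0,0,0,0],[0,0,0.05,0,0,0,0],[0,0,0.065,0,0,0,0],[0,0,0.073,0,0,0,0],[0,0,0.0735,0,0,0,0]]}}

```text
clock: 21.25
position: [0.4165, 0.3396, 0.1985]
tool_rot: [0.0, 0.713, 0.701, 0.001]
wrist_force: [0.4, 0.9, -0.1]
gripper_width: 0.0652
```

>>> {"name": "servo_tool", "arguments": {"commands": [[0,0,0,0,0,0,0.85],[0,0,0,0,0,0,0.9],[0,0,0,0,0,0,1],[0,0,0,0,0,0,1],[0,0,0,0,0,0,1]]}}

```text
clock: 21.75
position: [0.4163, 0.3396, 0.1978]
tool_rot: [0.0, 0.713, 0.701, 0.0]
wrist_force: [-0.1, 0.0, -0.3]
gripper_width: 0.0876
```

>>> {"name": "servo_tool", "arguments": {"commands": [[0,0,-0.02,0,0,0,1],[0,0,-0.05,0,0,0,1],[0,0,-0.1,0,0,0,1],[0,0,-0.15,0,0,0,1],[0,0,-0.173,0,0,0,1]]}}

```text
clock: 22.25
position: [0.4162, 0.3395, 0.3765]
tool_rot: [0.001, 0.713, 0.701, 0.004]
wrist_force: [0.0, 1.2, 0.0]
gripper_width: 0.0881
```

```bash
python3 - <<'E'
from meas import *
c=cam('wrist','w8.png');s=arm.state();q=s['tool_rot'];print(s['position'],np.degrees(2*np.arctan2(q[2],q[1])),s['gripper_width'])
P=pts(c);I=c['image'].astype(int)
m=big(box(P,.33,.52,.25,.43,.018,.04)&(I.max(-1)<110));print('pad',rect(P,m))
q=P[m];A=np.c_[q[:,:2]-q[:,:2].mean(0),np.ones(len(q))];print(np.linalg.lstsq(A,q[:,2],rcond=None)[0])
E
```

```text
[0.41629866 0.33960173 0.37914221] 89.08426300901968 0.08767688369977986
pad n=3158 c=(416.3,340.8) size=(74.6,66.0) ang=89.2 mean=[416.1 342.4] z=24.3
[-0.00043201 -0.00603288  0.02422378]
```

The pad is seated: top flat and level, centre (416,341). Now the roll.

>>> {"name": "servo_tool", "arguments": {"commands": [[-0.03,0.001,0,0,0,0,1],[-0.07,0.002,0,0,0,0,1],[-0.11,0.0025,0,0,0,0,1],[-0.15,0.003,0,0,0,0,1],[-0.19,0.004,0,0,0,0,1]]}}

```text
clock: 22.8
position: [0.4168, 0.1481, 0.3698]
tool_rot: [-0.0, 0.713, 0.702, -0.0]
wrist_force: [0.2, -0.1, -0.4]
gripper_width: 0.0879
```

>>> {"name": "servo_tool", "arguments": {"commands": [[-0.04,0.001,0,0,0,0,1],[-0.08,0.002,0,0,0,0,1],[-0.12,0.003,0,0,0,0,1],[-0.16,0.004,0,0,0,0,1],[-0.19,0.004,0,0,0,0,1]]}}

```text
clock: 23.3
position: [0.4178, -0.0425, 0.3699]
tool_rot: [-0.0, 0.713, 0.701, -0.0]
wrist_force: [-0.9, 0.5, 0.4]
gripper_width: 0.088
```

>>> {"name": "servo_tool", "arguments": {"commands": [[-0.04,0.001,0,0,0,0,1],[-0.08,0.002,0.01,0,0,0,1],[-0.11,0.003,0.03,0,0,0,1],[-0.1305,0.004,0.05,0,0,0,1],[-0.1305,0.004,0.07,0,0,0,1]]}}

```text
clock: 23.8
position: [0.4196, -0.1733, 0.2988]
tool_rot: [-0.0, 0.714, 0.7, -0.001]
wrist_force: [-0.3, 0.1, 0.4]
gripper_width: 0.0879
```

>>> {"name": "servo_tool", "arguments": {"commands": [[0,0,0,0,0,0,1],[0,0,0,0,0,0,1]]}}

```text
clock: 24.0
position: [0.4199, -0.1709, 0.3003]
tool_rot: [-0.001, 0.713, 0.701, -0.0]
wrist_force: [0.1, -0.1, -0.4]
gripper_width: 0.0874
```

```bash
python3 - <<'E'
from meas import *
c=cam('wrist','w9.png');s=arm.state();q=s['tool_rot'];print(s['position'],np.degrees(2*np.arctan2(q[2],q[1])),s['gripper_width'])
P=pts(c);I=c['image'].astype(int)
print('roll',rect(P,big(box(P,.36,.48,-.23,-.12,.010,.03)&(I.min(-1)>110))))
print('tray',rect(P,big(box(P,.33,.52,-.15,.02,.008,.018)&(I[...,2]-I[...,0]>35))))
f=big(box(P,.33,.52,-.13,.02,.001,.0095)&(I[...,2]<130)&(I[...,2]>30));print('felt',rect(P,f))
E
```

```text
[ 0.42015554 -0.17080938  0.30130792] 89.11373717762953 0.08794541236455759
roll n=1945 c=(420.4,-171.4) size=(50.4,50.0) ang=89.6 mean=[ 420.6 -170.8] z=17.2
tray n=7387 c=(431.4,-69.7) size=(94.1,94.1) ang=14.8 mean=[431.5 -66.2] z=11.9
felt n=3976 c=(432.0,-69.2) size=(63.7,62.7) ang=87.9 mean=[431.6 -68.5] z=5.6
```

>>> {"name": "servo_tool", "arguments": {"commands": [[0,0,0.04,0,0,0,1],[0,0,0.08,0,0,0,1],[0,0,0.1,0,0,0,1],[0,0,0.109,0,0,0,1],[0,0,0.109,0,0,0,1]]}}

```text
clock: 24.55
position: [0.4202, -0.1707, 0.1917]
tool_rot: [-0.0, 0.712, 0.702, -0.0]
wrist_force: [0.6, -0.7, 0.7]
gripper_width: 0.0879
```

>>> {"name": "servo_tool", "arguments": {"commands": [[0,0,0,0,0,0,0.4],[0,0,0,0,0,0,0],[0,0,0,0,0,0,0],[0,0,0,0,0,0,0],[0,0,0,0,0,0,0]]}}

```text
clock: 25.05
position: [0.4201, -0.1712, 0.1921]
tool_rot: [0.0, 0.713, 0.701, 0.0]
wrist_force: [-0.3, 0.1, 1.2]
gripper_width: 0.0516
```

>>> {"name": "servo_tool", "arguments": {"commands": [[0,0,0,0,0,0,0],[0,0,0,0,0,0,0],[0,0,-0.02,0,0,0,0],[0,0,-0.05,0,0,0,0],[0,0,-0.06,0,0,0,0]]}}

```text
clock: 25.55
position: [0.4205, -0.1713, 0.2544]
tool_rot: [0.002, 0.713, 0.701, 0.001]
wrist_force: [-0.1, 0.7, 0.7]
gripper_width: 0.0486
```

>>> {"name": "servo_tool", "arguments": {"commands": [[0.02,0.002,0,0,0,0,0],[0.055,0.005,0,0,0,0,0],[0.085,0.008,0,0,0,0,0],[0.1015,0.0097,0,0,0,0,0],[0.1015,0.0097,0,0,0,0,0]]}}

```text
clock: 26.05
position: [0.4314, -0.0682, 0.2509]
tool_rot: [-0.0, 0.712, 0.702, 0.0]
wrist_force: [0.6, -0.2, -0.8]
gripper_width: 0.0485
```

```bash
python3 - <<'E'
from meas import *
c=cam('wrist','w10.png');s=arm.state();q=s['tool_rot'];print(s['position'],np.degrees(2*np.arctan2(q[2],q[1])),s['gripper_width'])
P=pts(c);I=c['image'].astype(int)
m=big(box(P,.36,.5,-.15,0,.06,.09)&(I.min(-1)>110));print('roll',rect(P,m))
q=P[m];A=np.c_[q[:,:2]-q[:,:2].mean(0),np.ones(len(q))];print(np.linalg.lstsq(A,q[:,2],rcond=None)[0])
E
```

```text
[ 0.43133594 -0.06916792  0.25101421] 89.20502015326723 0.04853428564896975
roll n=4521 c=(430.5,-68.7) size=(48.5,51.3) ang=1.4 mean=[431.2 -67.3] z=76.2
[-0.00213862 -0.00012956  0.0761511 ]
```

The roll is level and centred over the tray at (430.5,-68.7), against the opening at (431.5,-69.5). Lowering.

>>> {"name": "servo_tool", "arguments": {"commands": [[0,0,0.025,0,0,0,0],[0,0,0.04,0,0,0,0],[0,0,0.05,0,0,0,0],[0,0,0.0535,0,0,0,0],[0,0,0.0535,0,0,0,0]]}}

```text
clock: 26.6
position: [0.4313, -0.0703, 0.1981]
tool_rot: [-0.0, 0.713, 0.701, -0.0]
wrist_force: [-0.0, 0.4, -0.2]
gripper_width: 0.0487
```

>>> {"name": "servo_tool", "arguments": {"commands": [[0,0,0,0,0,0,0.65],[0,0,0,0,0,0,0.8],[0,0,0,0,0,0,1],[0,0,0,0,0,0,1],[0,0,0,0,0,0,1]]}}

```text
clock: 27.1
position: [0.4314, -0.0698, 0.1982]
tool_rot: [0.0, 0.713, 0.701, 0.0]
wrist_force: [-0.2, -0.8, 0.2]
gripper_width: 0.0847
```

>>> {"name": "servo_tool", "arguments": {"commands": [[0,0,-0.02,0,0,0,1],[0,0,-0.06,0,0,0,1],[0,0,-0.11,0,0,0,1],[0,0,-0.15,0,0,0,1],[0,0,-0.165,0,0,0,1]]}}

```text
clock: 27.6
position: [0.4315, -0.0697, 0.3681]
tool_rot: [0.003, 0.713, 0.701, 0.002]
wrist_force: [-0.0, 1.2, -0.1]
gripper_width: 0.0881
```

```bash
python3 - <<'E'
from meas import *
c=cam('wrist','w11.png');print(arm.state()['position'],arm.state()['gripper_width'])
P=pts(c);I=c['image'].astype(int)
m=big(box(P,.36,.5,-.15,0.02,.015,.045)&(I.min(-1)>110));print('roll',rect(P,m))
q=P[m];A=np.c_[q[:,:2]-q[:,:2].mean(0),np.ones(len(q))];print(np.linalg.lstsq(A,q[:,2],rcond=None)[0])
print('pic',rect(P,big(box(P,.48,.65,-.22,-.05,.018,.03))))
c=cam('side');P=pts(c);I=c['image'].astype(int)
print('pad',rect(P,big(box(P,.35,.5,.27,.42,.02,.05)&(I.max(-1)<110))))
print('stamp',rect(P,big(box(P,.5,.65,.25,.38,.05,.09)&(I.max(-1)<90))))
cv2.imwrite('pics/s11.png',cv2.resize(c['image'][110:290,100:420],None,fx=2.5,fy=2.5))
E
```

```text
[ 0.43161638 -0.0697638   0.36846584] 0.08805710005318605
roll n=1346 c=(430.8,-71.1) size=(50.3,49.8) ang=88.6 mean=[430.9 -70. ] z=23.2
[-0.0004311  -0.00137897  0.0232042 ]
pic n=3469 c=(563.6,-130.3) size=(105.1,71.0) ang=83.4 mean=[ 567.9 -118.4] z=24.1
pad n=534 c=(417.4,339.5) size=(77.4,69.1) ang=89.2 mean=[419.8 338.2] z=25.4
stamp n=127 c=(575.3,316.2) size=(21.3,24.7) ang=77.7 mean=[578.9 315.3] z=71.7
```

View pics/s11.png

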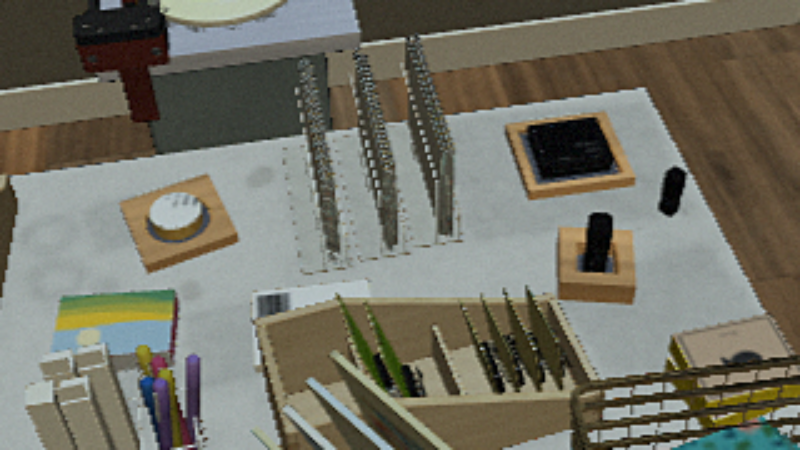

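The roll (178,215), pad (570,148) and stamp (598,243) are all seated, and the hand is clear.

```bash
python3 -c "
from cell import job;print(job.finish_job())"
```

```text
the job is handed in; nothing more can be done
None
```

All three goods are in their own trays, and I handed the job in at about 28 s on the robot clock; no verdict is reported. The tape roll went aside to a bare patch of table, then the stamp into the block, the ink pad into the rectangular tray and the roll into the round tray.

| Item | Centre offset from opening | Top height measured | Top height expected | Upright? |
|---|---|---|---|---|
| Tape roll | about 1.5 mm | 23.2 mm | 24 mm | level |
| Ink pad | about 1 mm | 24.3–25.4 mm | 26 mm | level |
| Stamp | about 1–2.5 mm | 71–72.5 mm | 74 mm | by eye |

- **Heights:** they read up to 3 mm low, but the wrist camera's height readings ran 1–2 mm low on almost everything.
- **Camera disagreement:** the two cameras differ by about 2–3 mm on the stamp's position, well inside the 13 mm limit.
- **Bystanders:** the picture box measured within 0.2 mm of where I first measured it. I judged the white pack only by eye in the last picture; the arm never touched it.
- **Grip readings:** the gripper read 48.6 mm on the 51 mm roll and about 65 mm on the 69 mm pad. Camera checks showed both held level and centred.

I saw no failed checks.

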